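Stow a column cartridge in the well of its gauge

ROBOT

A 7-joint arm with a two-finger parallel gripper is mounted at the origin on the work surface. World frame = base frame: x ahead of the robot, y to its left, z up, the work surface at z = 0. Lengths are in m, angles in rad, forces in N, time in s.
With the tool pointing down it reaches from about 0.425 to 0.875 m from the base axis. Payload 8.4 kg.
Tool frame: the origin (TCP) lies between the finger pads; the fingertips stand 19 mm ahead of it and the grasp point (between the pads) is the TCP (tips_ahead is the distance from the TCP to the fingertips, in m); z points along the fingers, y is the line along which they close (so a half turn about z gives the same grasp; the last joint's range is limited). The gripper opens to 85 mm and grips with 20 to 120 N. Pads are 22 mm wide; open, the fingers measure 114 mm over their backs; the gripper's body (76 mm by 85 mm) begins 54 mm behind the grasp point. The pads swing forward as they close: fully open they stand 13 mm farther back than shut.
Start: joints at [-1.288, 0.333, 0.04, 1.465, -0.013, 1.343, -0.059], TCP at [0.242, 0.603, 0.228] pointing down, gripper open.
Joint ranges: [-2.58, 2.58], [-0.38, 2.09], [-1.3, 1.39], [0.25, 2.4], [-1.5, 4.64], [0.08, 2.09], [-2.65, 2.65]. Speed limits (rad/s): [2.22, 2.22, 2.79, 2.79, 3.14, 3.14, 3.14].

INTERFACE

Orientations are given as [roll, pitch, yaw] about the fixed x, y, z axes, in that order (R = Rz(yaw) Ry(pitch) Rx(roll)).
In Python, from workcell import sense, snapshot, camera_params, close_job, tips_ahead gives the robot as it stands. The module is installed in compiled form; this text tells all that it offers.
- The arm moves only by the tool send_rows, never from a script. Its argument "plan" is one flat list of numbers, 7 for each row, row after row: the shift along the tool's x, y, z in mm, then the turn, a rotation vector about the tool's x, y, z in degrees, then the opening, from 0 (shut) to 1 (fully open). In form: [dx, dy, dz, wx, wy, wz, hand, dx, dy, dz, wx, wy, wz, hand, ...]. A call has 1 to 12 rows; each row is the pose to reach, as a shift and turn from the pose commanded when the call began, along the tool's axes at that moment; what a row does not reach only later rows make up. A row lasts 1/12 s, in which the tool goes at most 41.7 mm and 7.16 degrees, less where a joint would pass 70% of its speed; a pose out of reach is approached as far as the arm can. A call with a gripper value outside its range is refused whole. The fingers move at their own pace and stop on an object; "grip_force" is the grip in N (left out, the last holds). Time passes only in rows, so rows that repeat a pose let the fingers close. It gives the time, the measured TCP pose, the force, the opening and the grip force at its end, in the units of the state.
- sense(): the state, without advancing time (a new reading comes with each control period).
- snapshot(name): name is "side" or "top"; returns the picture (420x560x3 uint8, red, green, blue); there is no depth.
- camera_params(name): a dict with "fx", "fy", "cx", "cy" (pixels), "R" (3x3) and "t" (3): a world point X has camera coordinates R X + t. Camera axes: x right, y down, z forward; pixel columns grow to the right and rows downward; lengths in m; the calibration is good to about 2 mm. A picture is of the moment at which its call begins. camera_params takes no time and is no camera call.
- close_job(): hands the job in; it is judged then, once.
The state is a dict: "t": time; "joints": joint angles; "qvel": joint speeds; "tau": joint torques, N m; "eef_pos": TCP position; "ee_rot": TCP orientation; "wrist_force": force on the tool from outside, world axes, zero at the start; "torque": the same for the moment, N m; "opening": opening from 0.0 (shut) to 1.0 (fully open); "finger_force": force on a finger pad.
Only numpy, scipy, OpenCV 4.12 (cv2) and the standard library are available. Lean on these libraries where they do the work, as an engineer would, in place of code of your own. Each camera call takes 0.05 s, during which the arm holds its last target. There are 200 camera calls.

TASK

Take the column cartridge that hangs in the instrument's dock, leaving the one on the drying stand, and put it into the well of the storage rack that matches its shank diameter; then push it down against the stiff plunger in the well until its flange sits flush on the rack, and let go. The strip with the wells floats in its housing, so feel lightly for the mouth: never press the cartridge against the rack with more than 40 N. Do not disturb the other cartridge or the things standing around.

Things in the scene. Friction and masses are not known exactly. Their poses are not given: they have to be found in the camera images.
- slim_cartridge: the slim column cartridge, for the 16 mm well: steel shank 16 mm dia, 55 long, below a round flange 36 dia x 8 thick; above it a round white head 22 dia x 40 tall, to grip. Origin on the axis at the flange's underside (shank below it, head 8 to 48 mm above it), z up. About 0.12 kg. Starts hanging upright by its flange, in the dock or on the stand; only the shanks differ
- thick_cartridge: the thick column cartridge, for the 24 mm well: steel shank 24 mm dia, 55 long, below a round flange 36 dia x 8 thick; above it a round white head 22 dia x 40 tall, to grip. Origin on the axis at the flange's underside (shank below it, head 8 to 48 mm above it), z up. About 0.12 kg. Starts hanging upright by its flange, in the dock or on the stand; only the shanks differ
- slim_foot (a point): middle of the slim cartridge's lower end, 55 mm below its origin; the foot's edge is chamfered 0.5 mm
- thick_foot (a point): middle of the thick cartridge's lower end, 55 mm below its origin; the foot's edge is chamfered 0.5 mm
- rack: storage rack, fixed: grey housing 76 x 264 x 56 mm (x, y, z), origin under its centre on the table, z up. In it an aluminium strip 50 x 230 mm, flat top 64 mm above the table, with five round wells in a row along the rack's y, 46 mm apart: nominally at y = -92, -46, 0, +46, +92 mm, x = 0, for shanks of 12, 16, 20, 24, 28 mm, smallest at -y; bores 1 mm wider than that, chamfered 1 mm
- row_middle (a point): nominal middle of the well row at the strip's top, 64 mm above the rack's origin; fixed to the housing, NOT to the strip. The strip floats: all wells are shifted together along the rack's y by an unmeasured amount, up to 11 mm either way (seen as unequal gaps at the strip's ends), none along x. It is stiff (about 60 N to move) and stays so under light pushes
- plunger_level (a point): below row_middle, 40 mm under the strip's top: level of the tops of the black plungers, one in each well, at the start. A plunger takes about 9 N to push, sinks 16 mm and does not spring back. A cartridge just let into a well rests on it with its flange 15 mm above the strip; pushed home, the flange is flush on the strip (cartridge origin 64 mm above the table)
- dock_seat (a point): the dock's seat: centre of a 28 mm hole in a steel plate 56 x 56 x 8 mm, at its upper face 85 mm above the table; the plate projects to the dock's +x from a light grey instrument module 110 x 120 x 105 mm (x, y, z) whose face is 61 mm to -x of this point, on the robot's side. Axes of the fixed dock, z up. A cartridge lifts straight up out of it, 60 mm or more
- stand_seat (a point): the drying stand's seat: centre of an equal hole and plate, upper face 85 mm above the table, carried by two thin posts on a low dark foot to its -x. Axes of the fixed stand, z up. The cartridge hanging here stays
- bottle_a: clear reagent bottle, blue cap, 72 dia x 170 tall; origin under its base (bystander)
- bottle_b: a second clear reagent bottle, blue cap, 72 dia x 170 tall; origin under its base (bystander)
- amber_bottle: brown glass bottle, blue cap, 60 dia x 130 tall; origin under its base (bystander)
- wrench: small steel open wrench, 140 long, lying flat along its own x (bystander)
- beaker: small glass cup, 54 dia x 60 tall; origin under its base (bystander)
- vial: sample vial with blue cap, 22 dia x 45 tall; origin under its base (bystander)
- vial_tray: white open tray with six compartments, 90 x 130 x 35 (x, y, z); origin under its base (bystander)
- collar: steel collar lying flat, 34 outer dia, 18 bore, 12 high; origin under its base (bystander)
Not all that is in view belongs to the job. What is shaped like the thick_cartridge but black or red is not meant.

How it is judged:
By the outcome, as a careful person would: the job done as asked, in the order asked, and still so for the second after the job is handed in, with the robot touching nothing.
It also fails if it takes over 72 s, if anything falls off the work surface, if the arm or the gripper's body presses on something with over 40 N, if the wrist force passes 120 N, or if a joint passes its speed limit or range.

## Working session

There is one attempt and no reset: what is moved stays moved. The work goes in short steps, Python scripts to look and compute and a tool call to move; the robot and the scene stay as the last step left them, time stands still between calls to the robot, and variables do not carry over. Pictures are saved under pics/ and viewed, at most 10 in all, crops included, and the job is handed in when it is done.

Besides the shell and the picture viewer there is one more tool, called as name(argument=value, ...) on one line, values as JSON. send_rows: Moves the arm, as the interface text tells. Its arguments: {"type":"object","properties":{"plan":{"type":"array","items":{"type":"number"}},"grip_force":{"type":"number"}},"required":["plan"]}

```bash
mkdir -p pics; python3 - <<'E'
from workcell import *
import cv2
for n in("side","top"):
    cv2.imwrite(f"pics/{n}0.png",cv2.resize(snapshot(n)[:,:,::-1],(800,600),interpolation=cv2.INTER_CUBIC))
    print(n,camera_params(n))
print(sense(),tips_ahead)
E
```

```text
side {'fx': 464.598072782816, 'fy': 464.598072782816, 'cx': 273.4444129575813, 'cy': 206.625033774284, 'R': array([[ 0.88565899, -0.46412005, -0.01416831],
       [-0.29766961, -0.54408204, -0.78445365],
       [ 0.35637194,  0.6989759 , -0.62002559]]), 't': array([-0.52652451,  0.2399502 ,  0.99700708])}
top {'fx': 381.0110592026412, 'fy': 381.0110592026412, 'cx': 282.59609200896426, 'cy': 205.75675932024177, 'R': array([[-0.01785393, -0.99983029, -0.00454175],
       [-0.99302288,  0.01826157, -0.11649921],
       [ 0.11656238,  0.00243009, -0.9931804 ]]), 't': array([0.02784621, 0.59048101, 1.13029185])}
{'t': 0.1, 'joints': array([-1.28821256,  0.33392087,  0.03984928,  1.46621006, -0.01339461,
        1.34330748, -0.05852129]), 'qvel': array([-0.00168143, -0.00323435,  0.00109113, -0.00247738,  0.00075095,
        0.00034604, -0.00030465]), 'tau': array([ 3.00420048e-03, -6.60018897e+01,  1.36979096e+00, -4.06475544e+01,
        1.71531632e-02,  8.93947959e-03,  9.97651114e-06]), 'eef_pos': array([0.24202496, 0.60279089, 0.22684444]), 'ee_rot': array([-3.14001607e+00,  1.05200962e-04,  2.75979564e+00]), 'wrist_force': array([ 0.37388103,  0.64505308, -0.14269208]), 'torque': array([ 0.00847191,  0.02432799, -0.00528298]), 'finger_force': 0.0, 'opening': 1.0018787845386126} 0.019
```

View pics/side0.png

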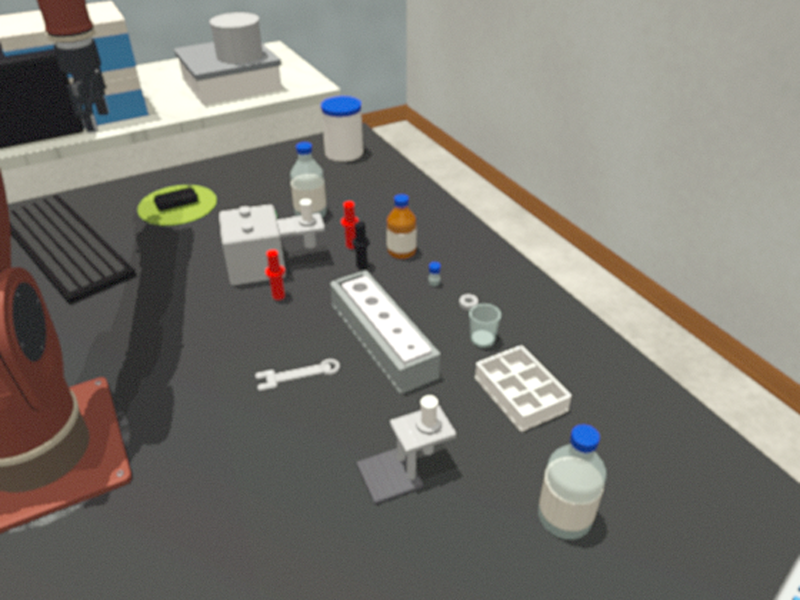

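View pics/top0.png

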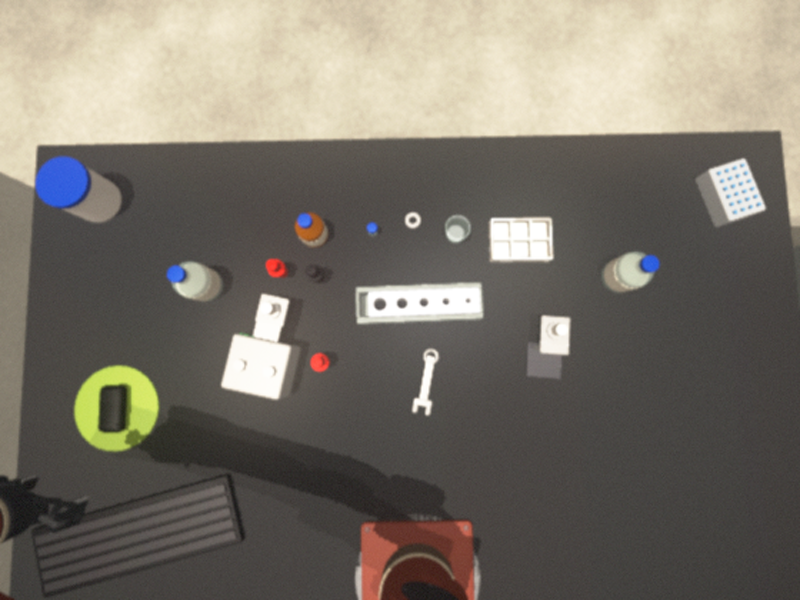

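The side view shows the dock cartridge at (306,215) and the stand cartridge at (430,412). The top view shows the dock head at (273,310) and the wells from (380,303) to (468,300), with a gap at the strip's left (+y) end. I'll enlarge these next.

```bash
python3 - <<'E'
from workcell import *
import cv2,numpy as np
s=np.mean([snapshot("side") for _ in range(4)],0).astype('uint8')[:,:,::-1];t=np.mean([snapshot("top") for _ in range(4)],0).astype('uint8')[:,:,::-1]
cv2.imwrite("pics/s.png",s);cv2.imwrite("pics/t.png",t)
def c(im,x,y,w,h,k):return cv2.resize(im[y:y+h,x:x+w],(w*k,h*k),interpolation=cv2.INTER_CUBIC)
a=c(s,190,130,50,50,8); b=c(s,270,270,50,50,8)
cv2.imwrite("pics/c1.png",np.hstack([a,b]))
cv2.imwrite("pics/c2.png",c(t,150,190,200,80,4))
cv2.imwrite("pics/c3.png",c(s,220,180,100,100,6))
E
```

```text
(no output)
```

View pics/c1.png

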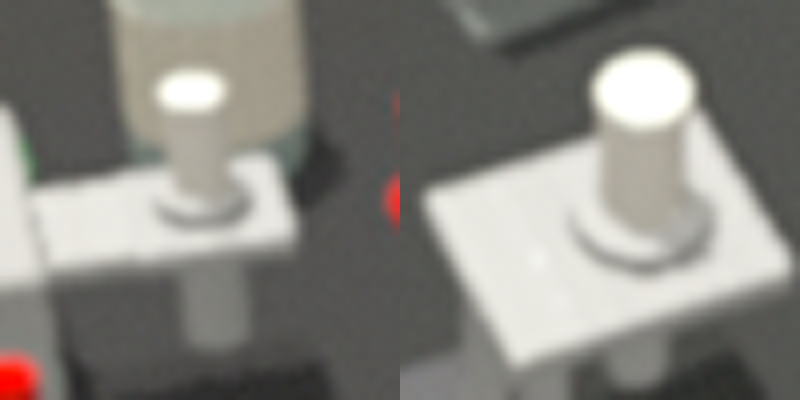

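View pics/c2.png

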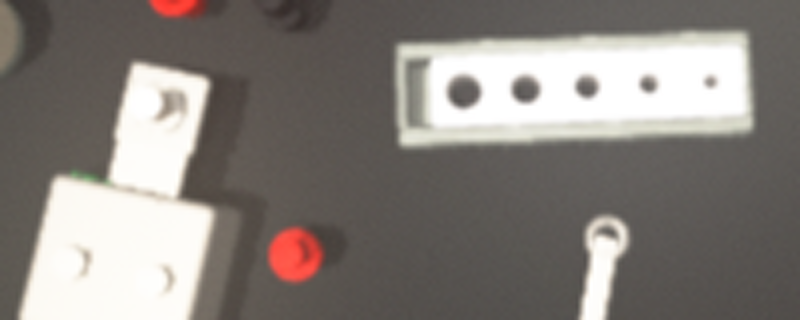

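View pics/c3.png

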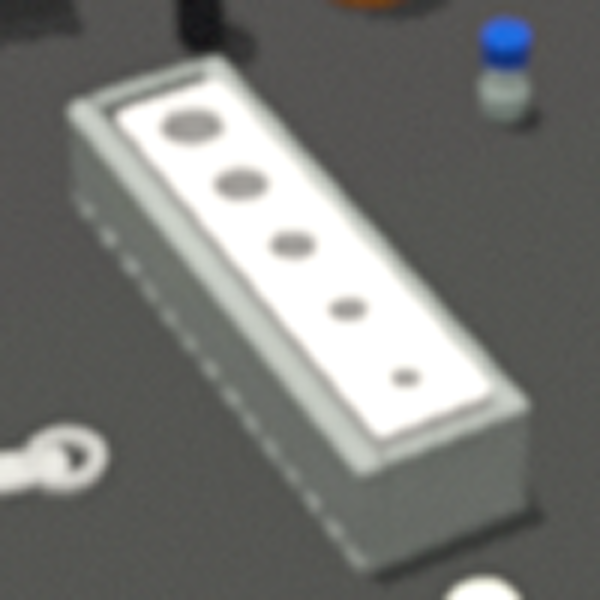

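The dock shank measures about 26 mm against its 36 mm flange, and the stand's about 15 mm. So the dock holds the thick cartridge, which goes in the 24 mm well: second from left in the top crop at (526,89), and (241,185) in the side crop. I'll triangulate.

```bash
cat > h.py <<'E'
import numpy as np
from workcell import camera_params
P={n:camera_params(n) for n in("side","top")}
def ray(n,u,v):
    p=P[n];R,t=np.array(p["R"]),np.array(p["t"])
    return -R.T@t, R.T@np.array([(u-p["cx"])/p["fx"],(v-p["cy"])/p["fy"],1])
def plane(n,uv,z):
    c,d=ray(n,*uv); return c+d*(z-c[2])/d[2]
def tri(us,ut):
    A=np.zeros((3,3));b=np.zeros(3)
    for n,u in(("side",us),("top",ut)):
        c,d=ray(n,*u);d/=np.linalg.norm(d);M=np.eye(3)-np.outer(d,d);A+=M;b+=M@c
    return np.linalg.solve(A,b)
def proj(n,X):
    p=P[n];c=np.array(p["R"])@X+p["t"];return np.array([p["fx"]*c[0]/c[2]+p["cx"],p["fy"]*c[1]/c[2]+p["cy"]])
raw=lambda u,v,x0,y0,k:((u+.5)/k-.5+x0,(v+.5)/k-.5+y0)
E
python3 - <<'E'
from h import *
np.set_printoptions(precision=4,suppress=True)
T=lambda u,v:raw(u,v,150,190,4); S1=lambda u,v:raw(u,v,190,130,8); S3=lambda u,v:raw(u,v,220,180,6)
print("head",tri(S1(191,91),T(150,103)),plane("side",S1(191,91),.133),plane("top",T(150,103),.133))
print("plate corner +x+y, +x-y",plane("top",T(135,64),.085),plane("top",T(210,77),.085))
W=[((192,127),(464,91)),((241,185),(526,89)),((293,244),(587,86)),((348,309),(649,84)),((406,377),(711,82))]
for s,t in W: print("well",tri(S3(*s),T(*t)),plane("side",S3(*s),.064),plane("top",T(*t),.064))
F=lambda u,v:raw(u,v,0,0,800/560)
for n,u,z in(("red",(276,268),.1),("black",(316,273),.1),("red2",(320,362),.1),("bottA",(177,273),.17),("amber",(305,221),.13)): print(n,plane("top",F(*u),z))
for u in((398,45),(748,33),(752,130),(400,146)): print("rack corner",plane("top",T(*u),.056))
E
```

```text
head [0.5558 0.284  0.1343] [0.5554 0.2866 0.133 ] [0.5572 0.2839 0.133 ]
plate corner +x+y, +x-y [0.5907 0.3075 0.085 ] [0.5801 0.2524 0.085 ]
well [0.5679 0.0682 0.0627] [0.5665 0.0668 0.064 ] [0.5685 0.0679 0.064 ]
well [0.5687 0.022  0.0627] [0.5673 0.0207 0.064 ] [0.5692 0.0218 0.064 ]
well [ 0.57   -0.0234  0.0632] [ 0.5689 -0.0241  0.064 ] [ 0.5706 -0.0236  0.064 ]
well [ 0.5708 -0.0696  0.063 ] [ 0.5698 -0.0705  0.064 ] [ 0.5713 -0.0697  0.064 ]
well [ 0.5716 -0.1158  0.0633] [ 0.5708 -0.1164  0.064 ] [ 0.5719 -0.1158  0.064 ]
red [0.6415 0.276  0.1   ]
black [0.6297 0.1947 0.1   ]
red2 [0.4503 0.1865 0.1   ]
bottA [0.6234 0.4476 0.17  ]
amber [0.7304 0.2118 0.13  ]
rack corner [0.605  0.1174 0.056 ]
rack corner [ 0.6092 -0.1457  0.056 ]
rack corner [ 0.5362 -0.1462  0.056 ]
rack corner [0.529  0.1165 0.056 ]
```

```bash
cat >> h.py <<'E'
from scipy.spatial.transform import Rotation as Ro
from workcell import sense
def go(x,y,z,yaw):
    s=sense();R=Ro.from_euler('xyz',s['ee_rot']);G=Ro.from_euler('xyz',[np.pi,0,np.radians(yaw)])
    d=R.inv().apply(np.array([x,y,z])-s['eef_pos'])*1e3;w=(R.inv()*G).as_rotvec(degrees=True)
    print("t",s['t'],"shift",d.round(2),"rot",w.round(2),"F",s['wrist_force'].round(2))
E
python3 -c "
from h import *
go(.5565,.2845,.2,169)"
```

```text
t 0.5 shift [-410.44 -178.63   27.69] rot [ -0.     0.   -10.87] F [ 0.83  0.06 -0.91]
```

send_rows(plan=[-20,-9,0,0,0,-1,1,-55,-24,2,0,0,-2,1,-92,-40,4,0,0,-3,1,-130,-57,7,0,0,-4,1,-168,-73,10,0,0,-5,1,-206,-90,12,0,0,-6,1,-244,-106,14,0,0,-7,1,-282,-123,17,0,0,-8,1,-320,-139,20,0,0,-9,1,-358,-156,23,0,0,-10,1,-390,-170,25,0,0,-11,1,-410,-179,27,0,0,-11,1], grip_force=60)

```text
t: 1.5
eef_pos: [0.5589, 0.2798, 0.2008]
ee_rot: [-3.141, 0.002, 2.948]
wrist_force: [0.9, -0.6, 0.7]
opening: 1.001
finger_force: 0.0
```

```bash
python3 - <<'E'
from h import *
from workcell import snapshot
import cv2
t=snapshot("top");s=snapshot("side")
go(.5565,.2845,.115,169)
print(sense()['eef_pos'],sense()['ee_rot'],sense()['qvel'].round(3))
E
```

```text
t 1.6 shift [ 3.74  5.05 85.4 ] rot [-0.12  0.08 -0.3 ] F [-0.36 -0.06 -0.88]
[0.55908962 0.27901257 0.20041282] [-3.13952301e+00  1.45764494e-03  2.94433685e+00] [-0.05  -0.014 -0.062  0.009 -0.016  0.008 -0.053]
```

send_rows(plan=[0,0,15,0,0,0,1,0,0,40,0,0,0,1,0,0,62,0,0,0,0.8,0,0,78,0,0,0,0.6,0,0,85,0,0,0,0.6,0,0,85,0,0,0,0.6,0,0,85,0,0,0,0.6])

```text
t: 2.18
eef_pos: [0.5559, 0.2848, 0.1163]
ee_rot: [3.141, 0.0, 2.952]
wrist_force: [1.1, 0.1, 0.9]
opening: 0.6
finger_force: 0.0
```

```bash
python3 - <<'E'
from h import *
from workcell import snapshot
import cv2
s=snapshot("side")[:,:,::-1];t=snapshot("top")[:,:,::-1]
c=lambda im,x,y,w,h,k:cv2.resize(im[y:y+h,x:x+w],(w*k,h*k),interpolation=cv2.INTER_CUBIC)
cv2.imwrite("pics/g.png",np.hstack([c(s,185,115,65,75,6),c(t,155,180,65,75,6)]))
go(.5565,.2845,.115,169)
E
```

```text
t 2.2833 shift [ 0.04 -0.42  2.22] rot [0.09 0.08 0.13] F [ 0.13 -0.61  0.14]
```

View pics/g.png

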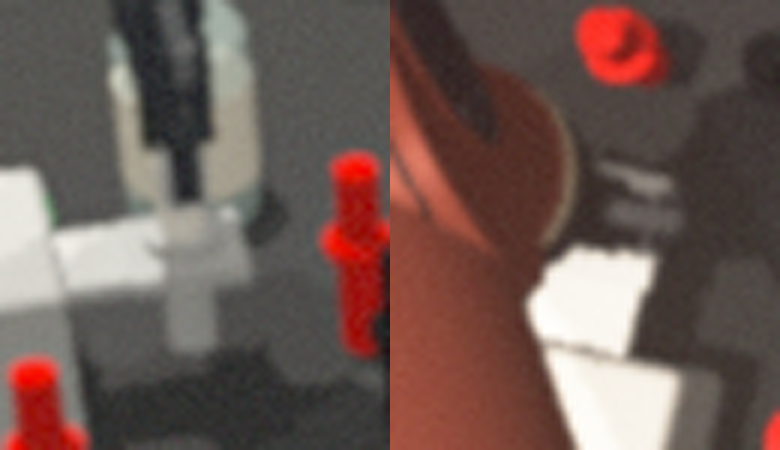

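The near finger covers the head at about (185,190) and is centred on the dock cartridge. Closing the gripper.

send_rows(plan=[0,0,1,0,0,0,0.4,0,0,1,0,0,0,0.3,0,0,1,0,0,0,0.2,0,0,1,0,0,0,0.1,0,0,1,0,0,0,0,0,0,1,0,0,0,0,0,0,1,0,0,0,0,0,0,1,0,0,0,0], grip_force=60)

```text
t: 2.95
eef_pos: [0.5564, 0.2848, 0.1156]
ee_rot: [3.14, 0.001, 2.952]
wrist_force: [0.2, 1.1, 5.2]
opening: 0.23
finger_force: 58.5
```

send_rows(plan=[0,0,-4,0,0,0,0,0,0,-15,0,0,0,0,0,0,-35,0,0,0,0,0,0,-60,0,0,0,0,0,0,-85,0,0,0,0,0,0,-102,0,0,0,0,0,0,-110,0,0,0,0,0,0,-110,0,0,0,0])

```text
t: 3.62
eef_pos: [0.5567, 0.2845, 0.227]
ee_rot: [3.139, 0.002, 2.952]
wrist_force: [0.4, -0.7, -2.6]
opening: 0.227
finger_force: 58.7
```

```bash
python3 -c "
from h import *
go(.5688,.0222,.225,169);print(sense()['opening'],sense()['finger_force'])"
```

```text
t 3.6167 shift [ -61.39 -255.31    1.62] rot [0.12 0.13 0.11] F [ 0.38 -0.72 -2.59]
0.22665462578743562 58.73659014701843
```

send_rows(plan=[-4,-15,0,0,0,0,0,-10,-42,0,0,0,0,0,-18,-76,0,0,0,0,0,-27,-112,0,0,0,0,0,-36,-148,0,0,0,0,0,-44,-184,0,0,0,0,0,-52,-215,0,0,0,0,0,-58,-240,0,0,0,0,0,-61,-252,0,0,0,0,0,-61.4,-255.3,1,0,0,0,0,-61.4,-255.3,1,0,0,0,0,-61.4,-255.3,1,0,0,0,0])

```text
t: 4.62
eef_pos: [0.5677, 0.0237, 0.223]
ee_rot: [3.141, -0.001, 2.953]
wrist_force: [1.2, -0.1, -2.2]
opening: 0.226
finger_force: 58.8
```

send_rows(plan=[0,0,10,0,0,0,0,0,0,25,0,0,0,0,0,0,36,0,0,0,0,0,0,42,0,0,0,0,0,0,45,0,0,0,0,0,0,45,0,0,0,0,0,0,45,0,0,0,0,0,0,45,0,0,0,0])

```text
t: 5.28
eef_pos: [0.5685, 0.0221, 0.1793]
ee_rot: [3.141, 0.001, 2.952]
wrist_force: [-0.5, -0.9, -0.7]
opening: 0.229
finger_force: 58.8
```

```bash
python3 - <<'E'
from h import *
from workcell import snapshot
import cv2
s=snapshot("side")[:,:,::-1]
for _ in range(1): s=np.mean([s]+[snapshot("side")[:,:,::-1] for _ in range(4)],0).astype('uint8')
go(.5688,.0222,.165,169);st=sense();print(st['eef_pos'],st['ee_rot'],st['opening'])
for z in(0,-.055): print(proj("side",st['eef_pos']+[0,0,z-.030]))
c=lambda im,x,y,w,h,k:cv2.resize(im[y:y+h,x:x+w],(w*k,h*k),interpolation=cv2.INTER_CUBIC)
cv2.imwrite("pics/w.png",c(s,225,150,75,75,8))
E
```

```text
t 5.5333 shift [-0.48  0.36 14.07] rot [0.01 0.03 0.11] F [-0.9   0.83 -1.26]
[0.56824986 0.02193689 0.17906805] [3.14138063e+00 4.82108747e-04 2.95158971e+00] 0.22805855479421586
[258.73258851 182.58722568]
[259.47942573 200.62816679]
```

View pics/w.png

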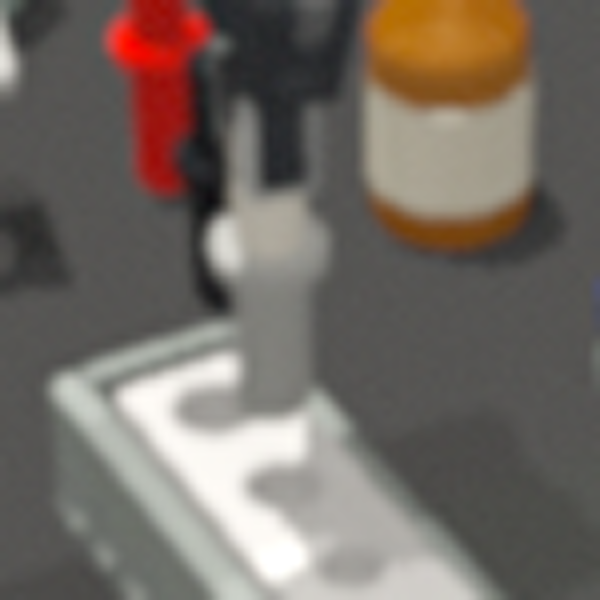

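The foot is hanging above the 24 mm well, which shows at (285,487); the foot's bottom edge is at about (275,415). I'll lower it to just above the strip for a direct relative measurement.

send_rows(plan=[0,0,6,0,0,0,0,0,0,14,0,0,0,0,0,0,19,0,0,0,0,0,0,22,0,0,0,0,0,0,22,0,0,0,0,0,0,22,0,0,0,0,0,0,22,0,0,0,0,0,0,22,0,0,0,0])

```text
t: 6.2
eef_pos: [0.5683, 0.022, 0.157]
ee_rot: [3.141, 0.0, 2.952]
wrist_force: [0.1, -0.3, -1.7]
opening: 0.225
finger_force: 58.8
```

```bash
python3 - <<'E'
from h import *
from workcell import snapshot
import cv2
s=np.mean([snapshot("side")[:,:,::-1].astype(float) for _ in range(8)],0).astype('uint8')
st=sense();print(st['t'],st['eef_pos'],st['ee_rot'],st['wrist_force'])
x0,y0,k=240,180,14
im=cv2.resize(s[y0:y0+42,x0:x0+52],None,fx=k,fy=k,interpolation=cv2.INTER_CUBIC)
im=cv2.convertScaleAbs(im,alpha=1.3)
e=st['eef_pos']-[0,0,.0306]
def draw(P,r,z,col):
    a=np.linspace(0,2*np.pi,60);q=np.array([proj("side",np.array([P[0]+r*np.cos(b),P[1]+r*np.sin(b),z])) for b in a])
    q=((q+.5-[x0,y0])*k-.5).astype(int);cv2.polylines(im,[q],True,col,1)
draw(e,.012,e[2]-.055,(0,0,255));draw(e,.018,e[2],(0,0,255))
for i in(0,46e-3,-46e-3): draw((.5673-i*.02,.0207+i),.0125,.064,(0,200,0))
cv2.imwrite("pics/w2.png",im);cv2.imwrite("pics/w2raw.png",s)
E
```

```text
6.6 [0.56808084 0.02198061 0.15675224] [3.14158813e+00 1.02828507e-05 2.95174502e+00] [ 0.2570293   0.87769772 -0.61319869]
```

View pics/w2.png

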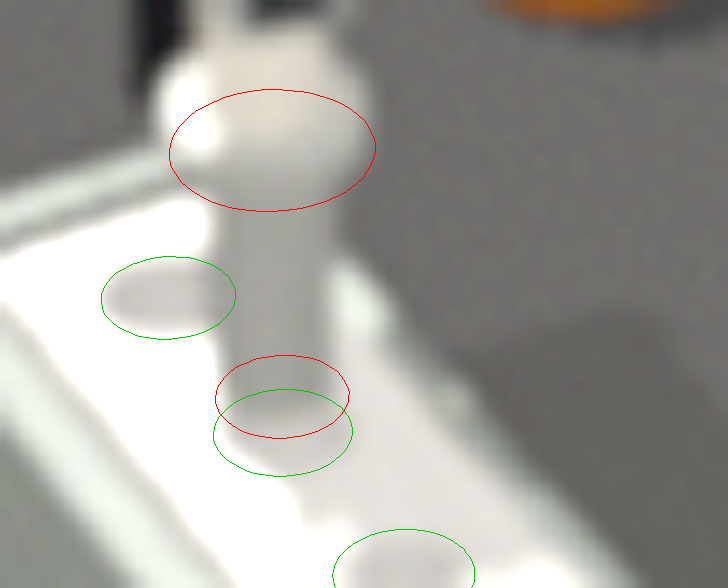

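The picture shows the foot's centre at about (277,395) and the well at (283,433), though blur limits the accuracy. The foot appears roughly over the mouth, so I'll feel down gently.

send_rows(plan=[0,0,2,0,0,0,0,0,0,4,0,0,0,0,0,0,6,0,0,0,0,0,0,7,0,0,0,0,0,0,7.5,0,0,0,0,0,0,8,0,0,0,0,0,0,8,0,0,0,0])

```text
t: 7.18
eef_pos: [0.5682, 0.0219, 0.1488]
ee_rot: [-3.142, 0.0, 2.952]
wrist_force: [-0.5, 0.1, -1.5]
opening: 0.229
finger_force: 58.9
```

send_rows(plan=[0,0,0.5,0,0,0,0,0,0,1,0,0,0,0,0,0,1,0,0,0,0])

```text
t: 7.43
eef_pos: [0.5688, 0.0218, 0.1486]
ee_rot: [3.141, 0.002, 2.951]
wrist_force: [-1.4, -0.6, 5.2]
opening: 0.224
finger_force: 59.4
```

send_rows(plan=[0,0,0.5,0,0,0,0,0,0,1,0,0,0,0,0,0,1,0,0,0,0])

```text
t: 7.68
eef_pos: [0.5694, 0.0217, 0.1485]
ee_rot: [3.141, 0.003, 2.951]
wrist_force: [-0.8, -1.3, 10.7]
opening: 0.226
finger_force: 60.0
```

```bash
python3 -c "
from workcell import *
s=sense();print(s['eef_pos'].round(5),s['wrist_force'].round(2),s['torque'].round(3))"
```

```text
[0.56939 0.02167 0.14847] [-0.81 -1.29 10.66] [-0.33   0.274  0.042]
```

send_rows(plan=[-0.5,0.1,-0.5,0,0,0,0,-1,0.2,-0.5,0,0,0,0,-1.5,0.3,-0.5,0,0,0,0,-1.5,0.3,-0.5,0,0,0,0])

```text
t: 8.02
eef_pos: [0.5704, 0.0216, 0.1485]
ee_rot: [3.141, 0.002, 2.951]
wrist_force: [-1.4, -1.6, 9.0]
opening: 0.227
finger_force: 59.8
```

```bash
python3 -c "
from workcell import *
s=sense();print(s['eef_pos'].round(5),s['wrist_force'].round(2),s['torque'].round(3))"
```

```text
[0.57035 0.02156 0.14848] [-1.41 -1.57  9.02] [-0.35   0.476  0.009]
```

send_rows(plan=[0.2,0.7,0,0,0,0,0,0.4,1.4,0,0,0,0,0.4,1.9,0,0,0,0,0.4,1.9,0,0,0,0])

```text
schema error: expected a multiple of 7 numbers
```

```bash
python3 -c "
from workcell import *
s=sense();print(s['eef_pos'].round(5),s['wrist_force'].round(2),s['torque'].round(3))"
```

```text
[0.57035 0.02156 0.14848] [-1.41 -1.57  9.02] [-0.35   0.476  0.009]
```

send_rows(plan=[1,-0.2,0,0,0,0,0,2,-0.4,0,0,0,0,0,1.8,-1.4,0,0,0,0,0,1.6,-2.3,0,0,0,0,0,1.6,-2.3,0,0,0,0,0])

```text
t: 8.43
eef_pos: [0.5686, 0.0207, 0.1485]
ee_rot: [3.14, 0.002, 2.952]
wrist_force: [-0.1, 1.5, 5.9]
opening: 0.228
finger_force: 59.8
```

send_rows(plan=[-0.1,-0.5,0,0,0,0,0,-0.2,-1,0,0,0,0,0,-0.3,-1.5,0,0,0,0,0,-0.4,-2,0,0,0,0,0,-0.4,-2,0,0,0,0,0])

```text
t: 8.85
eef_pos: [0.5686, 0.0193, 0.1484]
ee_rot: [3.139, 0.002, 2.952]
wrist_force: [0.2, 2.4, 5.0]
opening: 0.228
finger_force: 60.0
```

send_rows(plan=[-0.1,-0.5,0,0,0,0,0,-0.2,-1,0,0,0,0,0,-0.3,-1.5,0.2,0,0,0,0,-0.4,-2,0.2,0,0,0,0,-0.4,-2,0.2,0,0,0,0])

```text
t: 9.27
eef_pos: [0.5677, 0.0163, 0.1472]
ee_rot: [3.141, 0.0, 2.952]
wrist_force: [0.6, 2.3, 0.3]
opening: 0.227
finger_force: 59.2
```

send_rows(plan=[-0.1,-0.5,0,0,0,0,0,-0.2,-1,0,0,0,0,0,-0.3,-1.5,0.2,0,0,0,0,-0.4,-2,0.2,0,0,0,0,-0.4,-2,0.2,0,0,0,0])

```text
t: 9.68
eef_pos: [0.5679, 0.0147, 0.147]
ee_rot: [3.14, 0.0, 2.952]
wrist_force: [1.8, 5.8, 1.7]
opening: 0.228
finger_force: 59.9
```

```bash
python3 -c "
from workcell import *
s=sense();print(s['eef_pos'].round(5),s['wrist_force'].round(2),s['torque'].round(3))"
```

```text
[0.56786 0.01475 0.14695] [1.78 5.77 1.71] [ 1.589 -0.263  0.018]
```

send_rows(plan=[0.2,0.7,0,0,0,0,0,0.3,1.4,0,0,0,0,0,0.3,1.4,0.5,0,0,0,0,0.3,1.4,1,0,0,0,0,0.3,1.4,1.5,0,0,0,0,0.3,1.4,1.5,0,0,0,0])

```text
t: 10.18
eef_pos: [0.5676, 0.0155, 0.1452]
ee_rot: [3.141, -0.0, 2.952]
wrist_force: [1.2, 4.7, 1.4]
opening: 0.225
finger_force: 59.6
```

```bash
python3 -c "
from workcell import *
s=sense();print(s['eef_pos'].round(5),s['ee_rot'].round(4),s['wrist_force'].round(2),s['torque'].round(3))"
```

```text
[0.56761 0.0155  0.14522] [ 3.1415e+00 -1.0000e-04  2.9519e+00] [1.25 4.68 1.43] [ 1.371 -0.28  -0.073]
```

send_rows(plan=[-0.1,0.6,0.5,0,0,0,0,-0.1,1.2,1,0,0,0,0,-0.1,1.2,2,0,0,0,0,-0.1,1.2,3,0,0,0,0,-0.1,1.2,4,0,0,0,0,-0.1,1.2,4,0,0,0,0])

```text
t: 10.68
eef_pos: [0.5677, 0.0163, 0.1409]
ee_rot: [-3.141, -0.001, 2.952]
wrist_force: [1.1, 2.2, -2.0]
opening: 0.224
finger_force: 59.3
```

```bash
python3 -c "
from workcell import *
s=sense();print(s['eef_pos'].round(5),s['ee_rot'].round(4),s['wrist_force'].round(2),s['torque'].round(3))"
```

```text
[0.56769 0.01634 0.14092] [-3.1411e+00 -6.0000e-04  2.9517e+00] [ 1.11  2.18 -1.97] [ 0.677 -0.111 -0.025]
```

send_rows(plan=[-0.1,0.4,2,0,0,0,0,-0.2,0.5,4,0,0,0,0,-0.2,0.5,7,0,0,0,0,-0.2,0.5,10,0,0,0,0,-0.2,0.5,13,0,0,0,0,-0.2,0.5,15,0,0,0,0,-0.2,0.5,15,0,0,0,0])

```text
t: 11.27
eef_pos: [0.5679, 0.0172, 0.1256]
ee_rot: [-3.141, -0.001, 2.952]
wrist_force: [0.2, 3.6, -2.1]
opening: 0.226
finger_force: 59.0
```

send_rows(plan=[0,0,2,0,0,0,0,0,0,5,0,0,0,0,0,0,8,0,0,0,0,0,0,11,0,0,0,0,0,0,13,0,0,0,0,0,0,15,0,0,0,0,0,0,15,0,0,0,0])

```text
t: 11.85
eef_pos: [0.5682, 0.0175, 0.1109]
ee_rot: [3.141, -0.0, 2.952]
wrist_force: [0.7, 6.2, -1.3]
opening: 0.226
finger_force: 59.2
```

```bash
python3 -c "
from workcell import *
s=sense();print(s['eef_pos'].round(5),s['ee_rot'].round(4),s['wrist_force'].round(2),s['torque'].round(3))"
```

```text
[0.56823 0.01753 0.11093] [ 3.1412e+00 -2.0000e-04  2.9522e+00] [ 0.71  6.25 -1.33] [ 1.43  -0.337 -0.007]
```

send_rows(plan=[0.2,0.7,1,0,0,0,0,0.3,1.3,2,0,0,0,0,0.3,1.3,3,0,0,0,0,0.3,1.3,4,0,0,0,0,0.3,1.3,5,0,0,0,0,0.3,1.3,5,0,0,0,0], grip_force=80)

```text
t: 12.35
eef_pos: [0.569, 0.0181, 0.1074]
ee_rot: [3.141, 0.002, 2.952]
wrist_force: [-1.1, 3.3, 9.9]
opening: 0.221
finger_force: 79.7
```

```bash
python3 -c "
from workcell import *
s=sense();print(s['eef_pos'].round(5),s['ee_rot'].round(4),s['wrist_force'].round(2),s['torque'].round(3))"
```

```text
[0.56904 0.01807 0.10737] [3.1412e+00 1.8000e-03 2.9516e+00] [-1.1   3.34  9.87] [0.718 0.189 0.04 ]
```

send_rows(plan=[0.1,0.5,1,0,0,0,0,0.1,0.6,2.5,0,0,0,0,0.1,0.6,4,0,0,0,0,0.1,0.6,6,0,0,0,0,0.1,0.6,8,0,0,0,0,0.1,0.6,9,0,0,0,0,0.1,0.6,9,0,0,0,0])

```text
t: 12.93
eef_pos: [0.5691, 0.0187, 0.0986]
ee_rot: [3.141, 0.002, 2.952]
wrist_force: [-1.5, 2.8, 11.2]
opening: 0.22
finger_force: 79.8
```

send_rows(plan=[0,0,1,0,0,0,0,0,0,2,0,0,0,0,0,0,2.5,0,0,0,0,0,0,2.5,0,0,0,0])

```text
t: 13.27
eef_pos: [0.5692, 0.0188, 0.0963]
ee_rot: [3.141, 0.002, 2.952]
wrist_force: [-1.3, 3.8, 13.0]
opening: 0.22
finger_force: 80.0
```

send_rows(plan=[0,0,0.5,0,0,0,0,0,0,1,0,0,0,0,0,0,1.5,0,0,0,0,0,0,1.5,0,0,0,0])

```text
t: 13.6
eef_pos: [0.5692, 0.0189, 0.0949]
ee_rot: [3.141, 0.002, 2.952]
wrist_force: [-2.4, 3.3, 14.3]
opening: 0.22
finger_force: 80.1
```

send_rows(plan=[0,0,0.5,0,0,0,0,0,0,1,0,0,0,0,0,0,1,0,0,0,0])

```text
t: 13.85
eef_pos: [0.5694, 0.019, 0.0945]
ee_rot: [3.14, 0.002, 2.952]
wrist_force: [-4.5, 4.3, 19.0]
opening: 0.216
finger_force: 80.8
```

send_rows(plan=[0,0,0.5,0,0,0,0,0,0,1,0,0,0,0,0,0,1,0,0,0,0])

```text
t: 14.1
eef_pos: [0.5695, 0.019, 0.0944]
ee_rot: [3.14, 0.003, 2.952]
wrist_force: [-7.8, 3.7, 27.3]
opening: 0.219
finger_force: 81.7
```

send_rows(plan=[0.4,0.1,-1,0,0,0,0,0.9,0.2,-1,0,0,0,0,0.9,0.2,0,0,0,0,0,0.9,0.2,0.4,0,0,0,0,0.9,0.2,0.4,0,0,0,0])

```text
t: 14.52
eef_pos: [0.5694, 0.019, 0.0943]
ee_rot: [3.14, 0.004, 2.951]
wrist_force: [-5.8, 3.8, 28.3]
opening: 0.22
finger_force: 81.7
```

```bash
python3 - <<'E'
from h import *
from workcell import snapshot
import cv2
s=np.mean([snapshot("side")[:,:,::-1].astype(float) for _ in range(5)],0).astype('uint8')
st=sense();print(st['eef_pos'].round(5),st['wrist_force'],st['torque'])
cv2.imwrite("pics/f.png",cv2.resize(s[170:245,220:310],None,fx=8,fy=8,interpolation=cv2.INTER_CUBIC))
E
```

```text
[0.56942 0.01908 0.09434] [-6.15229315  2.67315959 29.43317398] [ 0.44906331  1.41579927 -0.01416973]
```

View pics/f.png

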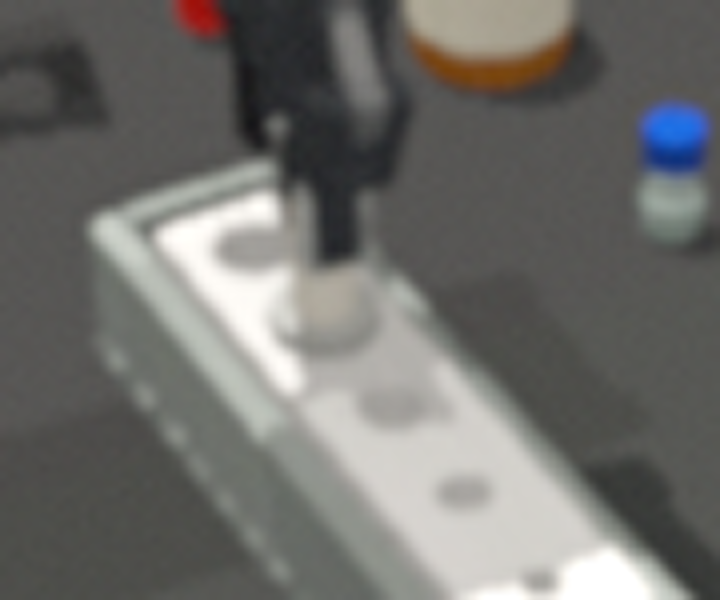

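The flange is on the strip at (325,330), between the 28 mm well at (255,248) and the 20 mm well at (392,405). That is the 24 mm well, and it looks flush. I'll ease off the load, then open.

send_rows(plan=[0.5,0,-1,0,0,0,0,0.8,0,-2,0,0,0,0,0.8,0,-2.6,0,0,0,0,0.8,0,-2.6,0,0,0,0])

```text
t: 15.1
eef_pos: [0.568, 0.0191, 0.0946]
ee_rot: [3.141, 0.003, 2.952]
wrist_force: [3.4, 2.5, 8.4]
opening: 0.218
finger_force: 79.1
```

send_rows(plan=[0,0,0,0,0,0,0.25,0,0,0,0,0,0,0.35,0,0,0,0,0,0,0.45,0,0,0,0,0,0,0.55,0,0,0,0,0,0,0.55,0,0,0,0,0,0,0.55])

```text
t: 15.6
eef_pos: [0.5661, 0.019, 0.0931]
ee_rot: [-3.141, -0.001, 2.951]
wrist_force: [-0.4, 0.6, 0.4]
opening: 0.552
finger_force: 0.0
```

send_rows(plan=[0,0,-5,0,0,0,0.6,0,0,-15,0,0,0,0.6,0,0,-35,0,0,0,0.6,0,0,-60,0,0,0,0.6,0,0,-85,0,0,0,0.6,0,0,-105,0,0,0,0.6,60,0,-110,0,0,0,0.6,95,0,-110,0,0,0,0.6,115,0,-110,0,0,0,0.6,120,0,-110,0,0,0,0.6,120,0,-110,0,0,0,0.6,120,0,-110,0,0,0,0.6])

```text
t: 16.6
eef_pos: [0.4495, 0.0421, 0.2046]
ee_rot: [3.14, 0.002, 2.952]
wrist_force: [0.2, 0.2, 0.4]
opening: 0.597
finger_force: 0.0
```

```bash
python3 - <<'E'
from h import *
from workcell import snapshot
import cv2
f=lambda n:np.mean([snapshot(n)[:,:,::-1].astype(float) for _ in range(4)],0).astype('uint8')
s=f("side");t=f("top")
print(sense()['eef_pos'].round(4),sense()['wrist_force'].round(2))
a=cv2.resize(s[170:240,230:295],(520,560),interpolation=cv2.INTER_CUBIC)
b=cv2.resize(t[185:255,235:270],(280,560),interpolation=cv2.INTER_CUBIC)
for P,r,z in[((.5687,.020),.018,.064),((.5687,.020),.018,.072),((.5687,.020),.011,.112)]:
    q=np.array([proj("side",np.array([P[0]+r*np.cos(u),P[1]+r*np.sin(u),z])) for u in np.linspace(0,6.28,60)])
    cv2.polylines(a,[((q+.5-[230,170])*8-.5).astype(int)],True,(0,0,255),1)
cv2.imwrite("pics/e.png",np.hstack([a,b]))
E
```

```text
[0.449  0.0419 0.2033] [-0.48 -0.25 -0.47]
```

View pics/e.png

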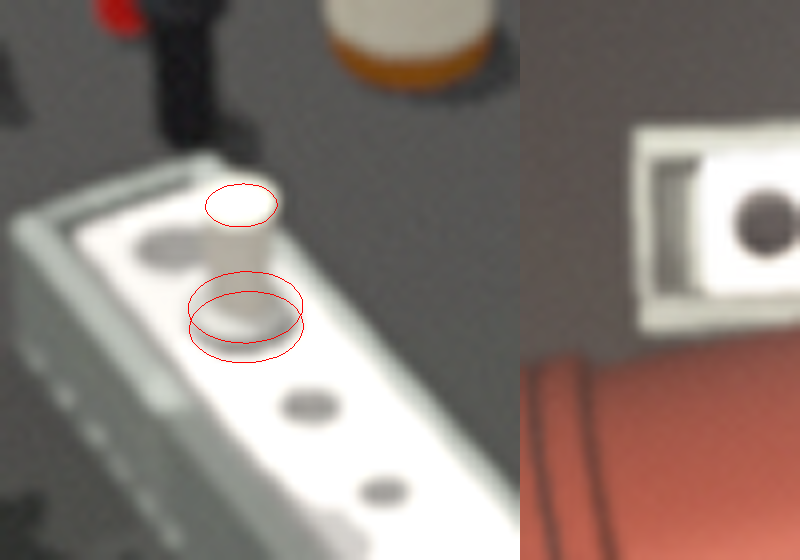

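The cartridge stands upright in the 24 mm well, and the flush-pose outline fits its head top at (241,205) and flange at (246,325). I'm out of pictures, so I'll confirm the height with a light touch of the shut fingertips on the head.

```bash
python3 -c "
from h import *
go(.569,.019,.14,169)"
```

```text
t 17.0 shift [-122.18    0.27   63.23] rot [-0.04 -0.02  0.1 ] F [-0.48 -0.25 -0.47]
```

send_rows(plan=[-15,0,0,0,0,0,0,-45,0,0,0,0,0,0,-80,0,0,0,0,0,0,-108,0,0,0,0,0,0,-122,0,5,0,0,0,0,-122,0,15,0,0,0,0,-122,0,32,0,0,0,0,-122,0,48,0,0,0,0,-122,0,58,0,0,0,0,-122,0,62,0,0,0,0,-122,0,62,0,0,0,0])

```text
t: 17.92
eef_pos: [0.5676, 0.0191, 0.1406]
ee_rot: [-3.141, -0.002, 2.952]
wrist_force: [-1.3, -0.6, -0.1]
opening: 0.002
finger_force: 0.0
```

send_rows(plan=[0,0,2,0,0,0,0,0,0,5,0,0,0,0,0,0,7,0,0,0,0,0,0,8,0,0,0,0,0,0,8.5,0,0,0,0,0,0,9,0,0,0,0,0,0,9,0,0,0,0])

```text
t: 18.5
eef_pos: [0.5686, 0.019, 0.1326]
ee_rot: [3.142, 0.0, 2.952]
wrist_force: [0.3, 0.6, 0.0]
opening: -0.004
finger_force: 0.0
```

send_rows(plan=[0,0,0.7,0,0,0,0,0,0,1.4,0,0,0,0,0,0,1.4,0,0,0,0])

```text
t: 18.75
eef_pos: [0.5685, 0.019, 0.131]
ee_rot: [-3.141, -0.0, 2.952]
wrist_force: [-0.1, -0.4, -0.6]
opening: 0.001
finger_force: 0.0
```

send_rows(plan=[0,0,0.7,0,0,0,0,0,0,1.4,0,0,0,0,0,0,1.4,0,0,0,0])

```text
t: 19.0
eef_pos: [0.5685, 0.0191, 0.1296]
ee_rot: [-3.141, -0.0, 2.952]
wrist_force: [-0.2, -0.2, 0.7]
opening: -0.003
finger_force: 0.0
```

send_rows(plan=[0,0,0.7,0,0,0,0,0,0,1.4,0,0,0,0,0,0,1.4,0,0,0,0])

```text
t: 19.25
eef_pos: [0.5685, 0.019, 0.1282]
ee_rot: [-3.141, -0.0, 2.952]
wrist_force: [0.1, -0.3, -0.3]
opening: 0.0
finger_force: 0.0
```

send_rows(plan=[0,0,0.7,0,0,0,0,0,0,1.4,0,0,0,0,0,0,1.4,0,0,0,0])

```text
t: 19.5
eef_pos: [0.5685, 0.019, 0.1268]
ee_rot: [-3.141, -0.0, 2.952]
wrist_force: [-0.7, 0.5, 0.4]
opening: -0.002
finger_force: 0.0
```

send_rows(plan=[0,0,0.7,0,0,0,0,0,0,1.4,0,0,0,0,0,0,1.4,0,0,0,0])

```text
t: 19.75
eef_pos: [0.5685, 0.019, 0.1254]
ee_rot: [-3.141, -0.0, 2.952]
wrist_force: [0.5, 0.1, 0.2]
opening: -0.0
finger_force: 0.0
```

```bash
python3 -c "
from workcell import *
s=sense();print(s['eef_pos'].round(5),s['wrist_force'].round(2),s['torque'].round(3))"
```

```text
[0.56846 0.01905 0.12536] [0.53 0.12 0.25] [-0.024 -0.007 -0.045]
```

No contact yet with the reported tip height at 106 mm, although the head top should be at 112 mm. I'll check numerically where the head and tips are.

```bash
python3 - <<'E'
from h import *
from workcell import snapshot
s=np.mean([snapshot("side").astype(float) for _ in range(4)],0)
st=sense();e=st['eef_pos'];print(e,st['opening'])
for z in(0,-.019):print("tcp/tip px",proj("side",e+[0,0,z]))
for z in(.112,.072,.064):print("head/flange px",proj("side",np.array([.5687,.020,z])))
print("cols",list(range(250,272)))
for v in range(178,216):print(v,*(f"{int(x):3d}" for x in s[v,250:272].mean(1)))
E
```

```text
[0.56853799 0.01903873 0.12554684] -0.0014075177304844484
tcp/tip px [259.68809497 191.01789991]
tcp/tip px [259.93845157 197.21612186]
head/flange px [259.75289012 195.22542902]
head/flange px [260.26859555 207.93781286]
head/flange px [260.36912192 210.41583569]
cols [250, 251, 252, 253, 254, 255, 256, 257, 258, 259, 260, 261, 262, 263, 264, 265, 266, 267, 268, 269, 270, 271]
178  28  27  28  47  63  55  41  42  41  41  41  45  43  44  47  39  40  52  67  81  85  86
179  30  22  27  47  67  68  60  47  42  42  43  41  41  45  46  46  50  61  78  85  87  85
180  28  23  29  50  81  98  91  65  41  42  41  44  49  62  69  65  66  74  83  86  87  88
181  30  24  29  54  91 120 115  79  47  42  42  45  58  84  93  85  81  82  86  84  86  84
182  34  27  28  55  97 126 124  91  51  42  46  46  64  90 101  94  85  84  86  84  87  85
183  33  23  29  52  94 124 124  92  55  42  46  48  60  88 100  93  85  85  87  86  85  86
184  35  25  27  47  84 117 121  91  53  44  43  47  57  84  99  91  86  87  84  85  85  84
185  34  22  25  48  84 113 120  91  56  46  44  46  57  82  98  92  85  86
[... 2076 characters left out ...]
 169 168 170 166 164 157 149 145 150 163 171 162 143 132
209 250 250 241 222 211 212 207 194 185 176 169 163 157 151 148 144 147 161 173 171 159 142
210 249 250 241 216 198 203 210 209 201 184 164 154 150 147 142 139 145 162 173 174 168 153
211 241 249 242 217 184 179 194 200 196 173 151 143 142 140 136 140 150 166 174 176 173 166
212 223 242 246 233 200 169 162 165 161 146 134 134 135 135 140 150 164 172 175 175 174 173
213 196 224 242 245 230 205 181 159 147 139 137 136 139 145 156 167 172 175 175 174 174 175
214 172 197 226 243 246 238 226 207 194 184 165 156 157 163 171 173 174 176 175 175 175 175
215 168 172 201 232 248 250 247 241 237 225 194 171 170 173 174 174 175 175 175 174 174 174
```

The fingertips really end near row 190, about 15 mm higher than modelled and still above the head. I'll keep going down in small steps.

send_rows(plan=[0,0,1,0,0,0,0,0,0,2,0,0,0,0,0,0,2,0,0,0,0])

```text
t: 20.2
eef_pos: [0.5684, 0.0191, 0.1233]
ee_rot: [-3.141, -0.0, 2.952]
wrist_force: [-0.6, 0.6, -0.2]
opening: -0.002
finger_force: 0.0
```

send_rows(plan=[0,0,1,0,0,0,0,0,0,2,0,0,0,0,0,0,2,0,0,0,0])

```text
t: 20.45
eef_pos: [0.5684, 0.0191, 0.1213]
ee_rot: [-3.141, -0.0, 2.952]
wrist_force: [-0.3, 0.5, -0.5]
opening: -0.001
finger_force: 0.0
```

send_rows(plan=[0,0,1,0,0,0,0,0,0,2,0,0,0,0,0,0,2,0,0,0,0])

```text
t: 20.7
eef_pos: [0.5685, 0.0191, 0.1193]
ee_rot: [-3.141, -0.0, 2.952]
wrist_force: [-0.7, -0.8, 0.2]
opening: -0.002
finger_force: 0.0
```

send_rows(plan=[0,0,1,0,0,0,0,0,0,2,0,0,0,0,0,0,2,0,0,0,0])

```text
t: 20.95
eef_pos: [0.5684, 0.0191, 0.1173]
ee_rot: [-3.141, -0.0, 2.952]
wrist_force: [-0.5, 0.0, 0.2]
opening: -0.002
finger_force: 0.0
```

send_rows(plan=[0,0,1,0,0,0,0,0,0,2,0,0,0,0,0,0,2,0,0,0,0])

```text
t: 21.2
eef_pos: [0.5684, 0.019, 0.1153]
ee_rot: [-3.141, -0.0, 2.952]
wrist_force: [-0.4, -0.2, 0.5]
opening: 0.001
finger_force: 0.0
```

send_rows(plan=[0,0,1,0,0,0,0,0,0,2,0,0,0,0,0,0,2,0,0,0,0])

```text
t: 21.45
eef_pos: [0.5684, 0.019, 0.1133]
ee_rot: [-3.141, -0.0, 2.952]
wrist_force: [-0.0, -0.3, 0.1]
opening: -0.0
finger_force: 0.0
```

```bash
python3 - <<'E'
from h import *
from workcell import snapshot
s=np.mean([snapshot("side").astype(float) for _ in range(4)],0)
e=sense()['eef_pos'];print(e,proj("side",e))
print("   ",*(f"{c:3d}" for c in range(248,274)))
for v in range(180,212):print(v,*(f"{int(x):3d}" for x in s[v,248:274].mean(1)))
E
```

```text
[0.56855925 0.01903951 0.11354165] [259.85449082 194.94646441]
    248 249 250 251 252 253 254 255 256 257 258 259 260 261 262 263 264 265 266 267 268 269 270 271 272 273
180  77  52  32  25  29  36  44  43  42  42  41  44  41  38  48  57  66  63  57  48  46  61  77  86  87  84
181  79  55  33  25  30  38  49  47  41  44  43  42  42  41  47  52  55  52  46  42  53  72  84  85  85  85
182  77  55  29  22  29  43  54  50  45  44  41  39  41  42  41  45  45  44  40  45  63  78  87  86  85  86
183  77  58  35  23  26  45  64  63  57  46  45  42  41  44  44  44  45  45  44  57  71  82  86  85  85  84
184  79  58  33  24  27  48  72  87  83  60  43  41  43  42  45  56  61  59  59  70  80  87  87  86  85  86
185  81  59  37  27  29  48  82 105 107  78  49  40  40  44  52  75  89  83  78  81  84  84  84  84  87  86
186  82  63  42  26  27  49  84 113 118  91  55  44  45  44  55  80 100  94  85  84  87  86  87  86  84  86
187  84  73  58  36  29  52  84 114 121  98  61  43  43  44  55  86 104  94  86  85  86  85  87  86  85  86
188  84  80  71  55  46  63  86 112 119  99  64  44  42  47  59  
[... 1826 characters left out ...]
 167 164 159 156 154 154 147 130 116 110 102  88  82
206 250 250 249 248 246 237 226 208 182 167 167 169 169 168 165 160 152 150 154 157 147 131 128 129 107  85
207 249 250 249 249 245 232 219 207 185 168 167 168 169 167 165 159 152 147 152 161 162 148 144 151 134 102
208 243 250 250 250 243 227 216 209 196 177 169 169 168 168 163 156 151 146 150 162 171 163 150 149 148 130
209 231 247 251 250 242 221 211 213 207 195 181 170 165 164 159 152 147 145 147 163 173 170 157 145 146 145
210 209 238 249 251 241 216 197 204 211 206 190 167 156 153 151 148 142 140 145 162 174 175 169 153 143 136
211 185 218 242 249 243 217 184 180 194 193 176 153 144 143 142 141 137 139 152 167 174 175 173 167 150 137
```

send_rows(plan=[0,0,1,0,0,0,0,0,0,2,0,0,0,0,0,0,2,0,0,0,0])

```text
t: 21.9
eef_pos: [0.5684, 0.0191, 0.1113]
ee_rot: [-3.141, -0.0, 2.952]
wrist_force: [0.5, -0.4, 1.0]
opening: -0.001
finger_force: 0.0
```

send_rows(plan=[0,0,1,0,0,0,0,0,0,2,0,0,0,0,0,0,2,0,0,0,0])

```text
t: 22.15
eef_pos: [0.5684, 0.019, 0.1093]
ee_rot: [-3.141, -0.0, 2.952]
wrist_force: [0.3, 0.1, -0.6]
opening: 0.001
finger_force: 0.0
```

send_rows(plan=[0,0,1,0,0,0,0,0,0,2,0,0,0,0,0,0,2,0,0,0,0])

```text
t: 22.4
eef_pos: [0.5689, 0.019, 0.1085]
ee_rot: [3.141, 0.001, 2.952]
wrist_force: [-2.5, -0.4, 9.1]
opening: -0.001
finger_force: 4.8
```

send_rows(plan=[0,0,0.5,0,0,0,0,0,0,1,0,0,0,0,0,0,1,0,0,0,0])

```text
t: 22.65
eef_pos: [0.569, 0.019, 0.1085]
ee_rot: [3.141, 0.001, 2.951]
wrist_force: [-6.5, -0.9, 18.3]
opening: -0.001
finger_force: 9.2
```

send_rows(plan=[0,0,0.5,0,0,0,0,0,0,1,0,0,0,0,0,0,1,0,0,0,0])

```text
t: 22.9
eef_pos: [0.5691, 0.019, 0.1084]
ee_rot: [3.14, 0.001, 2.951]
wrist_force: [-11.0, -0.7, 28.0]
opening: 0.002
finger_force: 13.7
```

It is a hard stop well above the plunger's 9 N, so the flange is seated. Retreating.

send_rows(plan=[0,0,-2,0,0,0,0,0,0,-6,0,0,0,0,0,0,-18,0,0,0,0,0,0,-40,0,0,0,0,0,0,-70,0,0,0,0,0,0,-90,0,0,0,0,20,0,-100,0,0,0,0,50,0,-100,0,0,0,0,80,0,-100,0,0,0,0,100,0,-100,0,0,0,0,105,0,-100,0,0,0,0,105,0,-100,0,0,0,0])

```text
t: 23.9
eef_pos: [0.4647, 0.0392, 0.2064]
ee_rot: [3.14, 0.001, 2.953]
wrist_force: [0.4, 0.7, -0.2]
opening: -0.0
finger_force: 0.0
```

```bash
python3 - <<'E'
from h import *
from workcell import snapshot,close_job
import cv2
s=np.mean([snapshot("side").astype(float) for _ in range(4)],0).astype('uint8')
b=cv2.imread("pics/s.png")[:,:,::-1]
# before/after: head-top blob now, and changes around the bystanders
m=(cv2.absdiff(s,np.ascontiguousarray(b)).max(2)>50).astype('uint8')
n,_,st,c=cv2.connectedComponentsWithStats(m)
print([(tuple(st[i]),c[i].round()) for i in range(1,n) if st[i][4]>12])
for X in([.5687,.0195,.112],[.5687,.0195,.068]):print(proj("side",np.array(X)))
print(sense()['eef_pos'],sense()['wrist_force'],sense()['qvel'].round(3))
E
```

```text
[((np.int32(0), np.int32(0), np.int32(27), np.int32(4), np.int32(67)), array([16.,  1.])), ((np.int32(28), np.int32(0), np.int32(204), np.int32(98), np.int32(7089)), array([166.,  31.])), ((np.int32(38), np.int32(28), np.int32(38), np.int32(65), np.int32(1245)), array([59., 55.])), ((np.int32(194), np.int32(95), np.int32(32), np.int32(75), np.int32(1061)), array([212., 129.])), ((np.int32(0), np.int32(119), np.int32(5), np.int32(26), np.int32(88)), array([  1., 134.])), ((np.int32(102), np.int32(150), np.int32(11), np.int32(7), np.int32(54)), array([107., 153.])), ((np.int32(258), np.int32(192), np.int32(7), np.int32(5), np.int32(27)), array([262., 194.])), ((np.int32(254), np.int32(198), np.int32(13), np.int32(16), np.int32(103)), array([260., 205.])), ((np.int32(10), np.int32(201), np.int32(21), np.int32(25), np.int32(214)), array([ 19., 210.])), ((np.int32(0), np.int32(203), np.int32(14), np.int32(59), np.int32(294)), array([  4., 237.])), ((np.int32(5), np.int32(217), np.int32(9), np.int32(30), np.int32(51)), array([  8., 229.])), ((np.int32(256), np.int32(218), np.int32(21), np.
[... 673 characters left out ...]
32(13), np.int32(57)), array([ 84., 291.])), ((np.int32(86), np.int32(301), np.int32(5), np.int32(5), np.int32(16)), array([ 88., 303.])), ((np.int32(76), np.int32(326), np.int32(14), np.int32(13), np.int32(88)), array([ 83., 332.])), ((np.int32(0), np.int32(347), np.int32(16), np.int32(13), np.int32(128)), array([  6., 354.])), ((np.int32(20), np.int32(353), np.int32(20), np.int32(7), np.int32(52)), array([ 28., 356.])), ((np.int32(27), np.int32(358), np.int32(19), np.int32(9), np.int32(74)), array([ 36., 362.]))]
[259.84296177 195.33243984]
[260.40710755 209.28812948]
[0.46639239 0.03854191 0.20571539] [ 0.15750729  0.5843152  -0.06296447] [ 0.001  0.006 -0.     0.001  0.002  0.002 -0.003]
```

The only changes are the dock, the rack well, the arm and its shadows. The other cartridge and the things standing around have not moved.

```bash
python3 -c "
from workcell import close_job
print(close_job())"
```

```text
the job is handed in; nothing more can be done
None
```

The thick cartridge from the dock is in the rack's 24 mm well, pushed down to a hard stop and released. The last camera check showed the other cartridge and the things standing around unmoved, and the job is handed in.

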